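Hold a biscuit tile in the decorating clamp with its sunken knob

TASK

Lay the rectangular biscuit-fired tile flat and centred across the clamp's bed, its two short ends facing the jaw and the fence, and let go. Then turn the small knob sunk in the well of the clamp's housing clockwise, a bit at a time, until the jaw holds the tile squarely against the fence with about 10 N (a kilogram) of squeeze, never as much as 20 N because biscuit ware cracks; there is slack in the drive, so go by feel. Leave the tile clamped, take the hand away, and leave the jars, the round coaster and the brush where they are.

Things in the scene. Friction and masses are not known exactly. Their poses are not given: they have to be found in the camera images.
- tile: loose white biscuit-fired rectangular tile, 60 x 80 x 14 mm, about 130 g; origin at the centre of its underside, x along the 60 mm width, y along the 80 mm length (so its short 60 mm ends face +y and -y), z up. Starts flat on the bench.
- clamp: tile clamp fixed to the bench, 90 mm wide (x), 245 mm long (y from -130 to +115 mm); origin on the bench. Dark steel bed, surface 10 mm up, open at both x sides. Steel fence at the +y end: 70 mm wide, inner face at y = 97 mm, top 32 mm up. Grey housing at the -y end, 90 x 90 mm, centred on y = -85 mm, top 46 mm up, with a round well. Jaw slides along y between them.
- bay (a point): point on the bed surface where the underside centre of the tile belongs when it lies against the fence (long side along y); same axes as the clamp.
- well (a point): centre of the floor of the round well in the housing: 66 mm across, 30 mm deep, straight-walled; its floor is 16 mm above the bench, its rim 46 mm. Same axes as the clamp.
- knob_grip (a point): point on the upright knob axis at the knob's top face, 24 mm above the well floor, 6 mm below the rim. The knob is a black bar 26 mm long and 12 mm wide, gripped across the 12 mm; flat upright sides from 2 to 24 mm above the well floor, nothing else in the well (27 mm from each flat side to the wall). x points along the bar and turns with it, z up.
- knob (a joint): turn of the knob (rad), 0 at the start, growing clockwise from above, stop at 3.2. Stiff: 0.28 N m of friction; stays where it is left. 1 rad drives the rack 14 mm towards the fence; each newton of squeeze adds 0.014 N m to the torque felt, moving or paused, above that of free turning (1.18 N m per rad). 1.4 to 2.3 rad from the start the squeeze begins: it differs each time.
- jaw: steel jaw, 50 mm wide (x), 16 mm thick (y), 21 mm high; moves along the clamp's y. Origin: centre of the face towards the tile, 10 mm above the bench (level of its lower edge). At the start 8 to 32 mm from a tile set against the fence. Same axes as the clamp.
- jaw_face (a point): middle of the jaw's face towards the tile. The jaw has hidden slack on its rack (0 to 12 mm, slides with about 1 N): on touching the tile it stands still until the slack is used up; only then does the spring behind it (6 N per mm of further rack travel, 84 N per rad of knob) build up the squeeze.
- coaster: bystander: loose round white biscuit coaster, 72 mm across, 10 mm thick; origin at the centre of its underside.
- jar_a: bystander: loose glass jar with white lid, 68 mm across, 85 mm tall; origin at the centre of its underside.
- jar_b: bystander: loose blue jar with white lid, 56 mm across, 70 mm tall; origin at the centre of its underside.
- brush: bystander: loose flat brush with a wooden handle, about 200 mm long, lying on the bench.
Mind the look-alikes: they are no part of the job. What is shaped like the tile but pink or turquoise is not meant.

How it is judged:
On the way:
1. the tile lies flat on the clamp bed between jaw and fence, let go and not yet clamped (z of tile in the frame of bay between -0.003 and 0.003 m and angle between tile's own z axis and vertical below 0.05 rad and x of tile in the frame of bay between -0.015 and 0.015 m and y of tile in the frame of bay between -0.035 and 0.004 m and angle between the y axis of tile and the y axis of clamp, either way round below 0.2 rad and contact force between the fingers and tile below 0.1 N and contact force between jaw and tile below 3 N), for 0.2 s.
At the end, for the whole second after the job is handed in: the tile lies flat on the bed (within 3 mm in height, 0.05 rad), square (0.06 rad) against the fence (within 4 mm) and within 15 mm of the bed's midline, at rest, and the jaw squeezes it with 5 to 16 N (z of tile in the frame of bay between -0.003 and 0.003 m and angle between tile's own z axis and vertical below 0.05 rad and x of tile in the frame of bay between -0.015 and 0.015 m and y of tile in the frame of bay between -0.004 and 0.004 m and angle between the y axis of tile and the y axis of clamp, either way round below 0.06 rad and contact force between jaw and tile between 5 and 16 N and linear speed of tile below 0.01 m/s); the robot touches nothing.
It fails at once if the jaw squeezes the tile with 20 N or more (contact force between jaw and tile above 20 N).
It fails at once if a bystander is shifted by more than 30 mm (distance of any of coaster, jar_a, jar_b, brush from where it was at the start of the episode above 0.03 m).
It also fails if it takes over 67 s, if anything falls off the work surface, if the arm or the gripper's body presses on something with over 40 N, if the wrist force passes 120 N, or if a joint passes its speed limit or range.

ROBOT

A 7-joint arm with a two-finger parallel gripper is mounted at the origin on the work surface. World frame = base frame: x ahead of the robot, y to its left, z up, the work surface at z = 0. Lengths are in m, angles in rad, forces in N, time in s.
With the tool pointing down it reaches from about 0.35 to 0.775 m from the base axis. Payload 3.1 kg.
Tool frame: the origin (TCP) lies at the very end of the fingers, on their centre line; the grasp point (between the pads) lies 19 mm behind it; z points along the fingers, y is the line along which they close (so a half turn about z gives the same grasp; the last joint's range is limited). The gripper opens to 85 mm and grips with 20 to 120 N. Pads are 22 mm wide; open, the fingers measure 114 mm over their backs; the gripper's body (76 mm by 85 mm) begins 54 mm behind the grasp point. The pads swing forward as they close: fully open they stand 13 mm farther back than shut.
Start: joints at [-1.247, 0.311, 0.014, 1.512, -0.004, 1.319, -0.027], TCP at [0.197, 0.514, 0.231] pointing down, gripper open.
Joint ranges: [-2.7, 2.7], [-0.3, 1.91], [-1.27, 1.3], [0.12, 2.57], [-1.44, 4.58], [0.2, 2.03], [-3.05, 3.05]. Speed limits (rad/s): [2.79, 2.79, 3.14, 3.14, 3.14, 3.14, 3.14].

INTERFACE

Orientations are given as a rotation vector (axis times angle).
In Python, from cell import read_state, get_image, camera_info, sign_off, spot_in, masks_of, tip_of gives the robot as it stands. The module is installed in compiled form; this text tells all that it offers.
- The arm moves only by the tool carry_out, never from a script. Its argument "commands" is a list of rows, each an object of numbers: "hand": the gripper's target within -1 to 1 (shut at 1, half-way at 0, fully open at -1); "x", "y", "z": the shift along the world's x, y, z each as a share of 0.04 m, from -1 to 1; "wx", "wy", "wz": the turn, a rotation vector about the world's x, y, z each as a share of 0.15 rad, from -1 to 1. A call has exactly 8 rows; each row shifts and turns the commanded pose from where the row before left it; what a row does not reach is not made up. A row lasts 1/8 s, in which the tool goes at most 62.5 mm and 10.7 degrees, less where a joint would pass 70% of its speed; a pose out of reach is approached as far as the arm can. A call with a number of a shift or a turn outside -1 to 1 is refused whole. A call with a gripper value outside its range is refused whole. The fingers move at their own pace and stop on an object; "force" is the grip in N (left out, the last holds). Time passes only in rows, so rows that do not move let the fingers close, or fill a call up. It gives the time, the measured TCP pose, the force, the opening and the grip force at its end, in the units of the state.
- read_state(): the state, without advancing time (a new reading comes with each control period).
- get_image(name): name is "scene" or "top" or "wrist"; returns (picture, depth): 480x640x3 uint8, blue, green, red; 480x640 float32, m along the optical axis (not along the pixel's ray), 0 where there is no reading.
- camera_info(name): a dict with "fx", "fy", "cx", "cy" (pixels), "origin" and "rotation" of the camera in the world. Camera axes: x right, y down, z forward; pixel columns grow to the right and rows downward; lengths in m; the calibration is good to about 2 mm. A picture is of the moment at which its call begins: read the wrist's pose just before it. camera_info takes no time and is no camera call; for the wrist camera it gives the pose at the moment of the call.
- sign_off(): hands the job in; it is judged then, once.
Trained networks look in the newest picture that a camera, given by its name, has taken for a name from the list of things; names that differ only in an ending like _2 or _b are one class to them, and where a whole thing is asked for, a point or a joint stands for the part that bears it (a point fixed in the world has none). Each returns a list of dicts, best first, with "p" (0 to 1); they miss things now and then, are a little off and sometimes report something else, mostly with a low value. They report only what shows in the picture. A call takes as long as a camera call. They do not tell look-alikes from the thing itself.
- spot_in(camera, thing): "bbox" ([left, top, right, bottom] in pixels, round what is visible of it).
- masks_of(camera, thing): "mask" (480x640 bool, what is visible of it) and "bbox" ([left, top, right, bottom] in pixels, round what is visible of it).
- tip_of(camera, thing): "point" ([row, column] in pixels: a listed point, or the origin of a listed thing).
The state is a dict: "clock": time; "q": joint angles; "joint_velocities": joint speeds; "joint_efforts": joint torques, N m; "eef_pos": TCP position; "tool_rot": TCP orientation; "contact_force": force on the tool from outside, world axes, zero at the start; "ft_torque": the same for the moment, N m; "width": opening from 0.0 (shut) to 1.0 (fully open); "gripper_force": force on a finger pad.
Only numpy, scipy, OpenCV 4.12 (cv2) and the standard library are available. Lean on these libraries where they do the work, as an engineer would, in place of code of your own. Each camera call takes 0.05 s, during which the arm holds its last target. There are 200 camera calls.

## Working session

There is one attempt and no reset: what is moved stays moved. The work goes in short steps, Python scripts to look and compute and a tool call to move; the robot and the scene stay as the last step left them, time stands still between calls to the robot, and variables do not carry over. Pictures are saved under pics/ and viewed, at most 10 in all, crops included, and the job is handed in when it is done.

Besides the shell and the picture viewer there is one more tool, called in YAML: its name, and indented under it one key for each argument. carry_out: Moves the arm, as the interface text tells. Its arguments: {"type":"object","properties":{"commands":{"type":"array","items":{"type":"object","properties":{"hand":{"type":"number"},"x":{"type":"number"},"y":{"type":"number"},"z":{"type":"number"},"wx":{"type":"number"},"wy":{"type":"number"},"wz":{"type":"number"}}}},"force":{"type":"number"}},"required":["commands"]}

```bash
mkdir -p pics
python3 - <<'E'
from cell import *
import cv2,numpy as np
s=read_state();print({k:np.round(v,3).tolist() for k,v in s.items()})
a,da=get_image("top");b,db=get_image("scene")
for n,im,d in(("top",a,da),("scene",b,db)):
    cv2.imwrite(f"pics/{n}0.png",im);np.save(f"pics/{n}d.npy",d)
    c=camera_info(n);print(n,{k:np.round(v,4).tolist() for k,v in c.items()})
    R=np.array(c["rotation"]);o=np.array(c["origin"])
    for t in["tile","coaster","clamp","jaw","knob","bay","well","knob_grip","jaw_face"]:
        for r in tip_of(n,t)[:3]:
            v,u=r["point"];z=d[int(v),int(u)]
            p=o+R@np.array([(u-c["cx"])/c["fx"]*z,(v-c["cy"])/c["fy"]*z,z])
            print(n,t,round(r["p"],2),np.round([u,v]),np.round(p,4))
E
```

```text
{'clock': 0.0, 'q': [-1.247, 0.312, 0.014, 1.513, -0.004, 1.319, -0.027], 'joint_velocities': [0.002, -0.002, 0.0, -0.002, 0.001, -0.0, -0.0], 'joint_efforts': [0.0, -37.99, 0.146, -23.059, 0.012, 0.014, 0.0], 'eef_pos': [0.196, 0.513, 0.23], 'tool_rot': [-0.571, -3.089, 0.004], 'contact_force': [0.492, 0.245, -1.062], 'ft_torque': [-0.02, 0.005, 0.028], 'gripper_force': 0.0, 'width': 1.006}
top {'fx': 483.2212, 'fy': 483.2212, 'cx': 314.8798, 'cy': 239.8838, 'origin': [0.4969, -0.051, 1.0796], 'rotation': [-2.1336, 2.1989, -0.0735]}
top tile 0.64 [158. 345.] [1.6551 1.1072 2.2378]
top tile 0.62 [207. 297.] [1.1979 0.65   1.7806]
top tile 0.59 [152. 286.] [1.4106 0.8627 1.9933]
top coaster 0.91 [174. 193.] [0.8618 0.3139 1.4444]
top clamp 0.65 [341. 238.] [ 0.2844 -0.2636  0.867 ]
top jaw 0.6 [344. 240.] [ 0.281  -0.2669  0.8637]Traceback (most recent call last):
  File "<stdin>", line 10, in <module>
ValueError: it knows: bay, brush, clamp, coaster, jar, jaw, jaw_face, knob_grip, tile, well
```

View pics/top0.png

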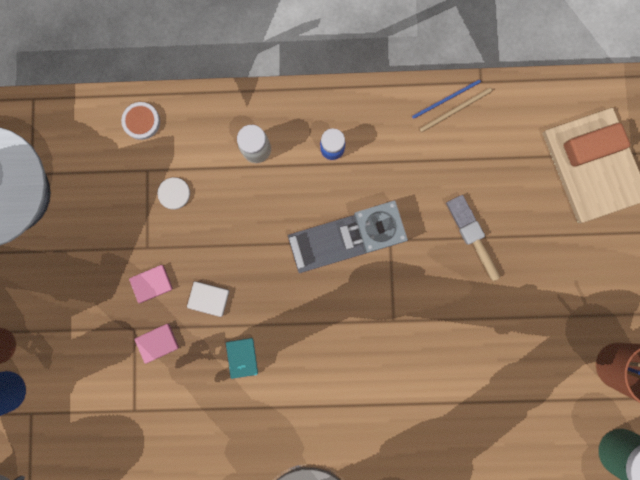

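The top picture shows the white tile at (208,299), the clamp at (347,237) with its fence at the left end (299,250), and the well at (380,227). The calibration gives rotation as a rotation vector, so I'll redo the numbers.

```bash
cat > h.py <<'E'
from cell import *
import cv2,numpy as np
from scipy.spatial.transform import Rotation as Ro
def cam(n):
    c=camera_info(n);r=np.array(c["rotation"]);c["R"]=Ro.from_rotvec(r).as_matrix() if r.ndim==1 else r
    c["o"]=np.array(c["origin"]);return c
def at_z(c,u,v,z):
    d=c["R"]@np.array([(u-c["cx"])/c["fx"],(v-c["cy"])/c["fy"],1]);return c["o"]+d*(z-c["o"][2])/d[2]
def cloud(c,d):
    v,u=np.mgrid[:480,:640];P=np.stack([(u-c["cx"])/c["fx"]*d,(v-c["cy"])/c["fy"]*d,d],-1)
    return P@c["R"].T+c["o"]
E
python3 - <<'E'
from h import *
c=cam("top");im,d=get_image("top");P=cloud(c,d)
print(np.round(c["R"],3))
H={"tile":.014,"coaster":.01,"clamp":0,"jaw":.01,"well":.016,"knob_grip":.04,"jaw_face":.02,"bay":.01,"jar":0,"brush":.0}
for t,z in H.items():
    for r in tip_of("top",t)[:4]:
        v,u=r["point"];print(t,round(r["p"],2),np.round([u,v]),np.round(at_z(c,u,v,z),4))
def rect(m,name):
    q=P[m][:,:2].astype(np.float32);print(name,m.sum(),[np.round(x,4) for x in cv2.minAreaRect(q)],'medz',np.round(np.median(P[m][:,2]),4))
# white tile region
g=im.astype(int);sub=np.zeros((480,640),bool);sub[275:325,180:236]=1
m=sub&(g.min(2)>140);rect(m,"tile")
cn=max(cv2.findContours(m.astype(np.uint8),0,2)[0],key=cv2.contourArea)
(bc,bs,ba)=cv2.minAreaRect(cn);bp=cv2.boxPoints((bc,bs,ba));print("tilepx",bc,bs,ba,[np.round(at_z(c,*p,.014),4) for p in bp],np.round(at_z(c,*bc,.014),4))
sub[:]=0;sub[195:280,280:415]=1
rect(sub&(P[...,2]>.04)&(P[...,2]<.055),"housing")
rect(sub&(P[...,2]>.006)&(P[...,2]<.06),"clampall")
sub[:,320:]=0;rect(sub&(P[...,2]>.026)&(P[...,2]<.04),"fence")
cv2.imwrite("pics/crop.png",cv2.resize(im[190:285,280:415],None,fx=5,fy=5,interpolation=2))
s,ds=get_image("scene");cv2.imwrite("pics/scene0.png",s)
E
```

```text
[[-0.029 -0.996  0.088]
 [-0.999  0.031  0.019]
 [-0.022 -0.088 -0.996]]
tile 0.87 [207. 297.] [0.4727 0.2104 0.014 ]
tile 0.84 [152. 285.] [0.5034 0.3317 0.014 ]
tile 0.74 [159. 345.] [0.3708 0.318  0.014 ]
tile 0.66 [244. 355.] [0.3457 0.1314 0.014 ]
coaster 0.66 [174. 194.] [0.7049 0.2831 0.01  ]
clamp 0.65 [341. 235.] [ 0.6013 -0.0894  0.    ]
jaw 0.84 [345. 237.] [ 0.5953 -0.0982  0.01  ]
well 0.97 [375. 227.] [ 0.6162 -0.1647  0.016 ]
knob_grip 0.39 [382. 224.] [ 0.6185 -0.178   0.04  ]
jaw_face 0.55 [341. 240.] [ 0.5894 -0.0879  0.02  ]
bay 0.75 [315. 245.] [ 0.5811 -0.0309  0.01  ]
jar 0.95 [332. 150.] [ 0.7964 -0.075   0.    ]
jar 0.73 [258. 146.] [0.8122 0.0945 0.    ]
brush 0.78 [470. 239.] [ 0.5835 -0.3765  0.    ]
tile 1002 [array([0.4643, 0.1031]), array([0.3058, 0.0754]), np.float64(88.1077)] medz 0.0146
tilepx (207.08810424804688, 298.86529541015625) (36.239845275878906, 27.688871383666992) 14.743562698364258 [array([0.4508, 0.2572, 0.014 ]), array([0.509 , 0.2412, 0.014 ]), array([0.4865, 0.1637, 0.014 ]), array([0.4286, 0.18  , 0.014 ])] [0.4686 0.2105 0.014 ]
housing 1067 [array([ 0.6151, -0.1725]), array([0.09  , 0.0907]), np.float64(15.0549)] medz 0.0462
clampall 4642 [array([ 0.5967, -0.1008]), array([0.1812, 0.294 ]), np.float64(1.1636)] medz 0.0142
fence 219 [array([0.5662, 0.0105]), array([0.0697, 0.015 ]), np.float64(14.8874)] medz 0.0322
```

View pics/crop.png

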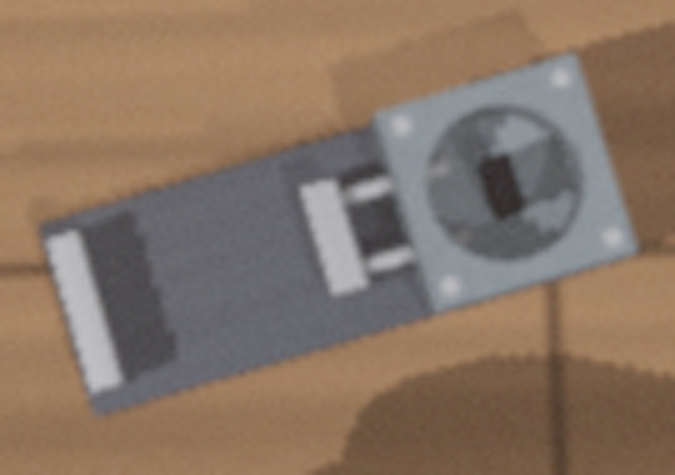

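View pics/scene0.png

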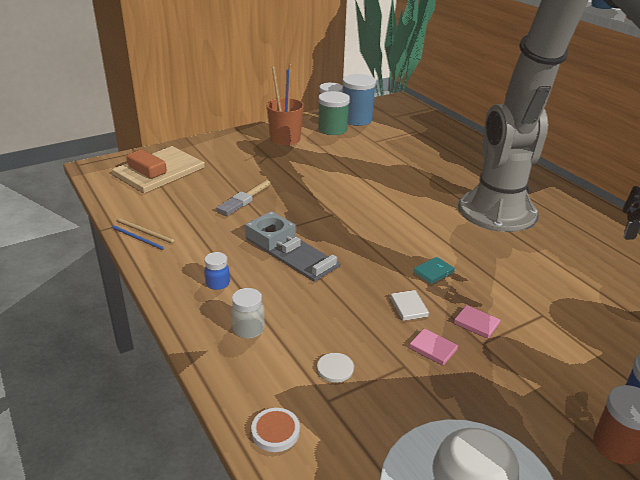

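Clamp geometry from depth (housing and fence agree on 189.4 mm against 189.5 mm nominal):

| Item | Position (m) | Yaw (rad) |
|---|---|---|
| Clamp origin | (0.593, -0.090) | +0.261 |
| Bay | (0.5785, -0.0353) | |
| Well | (0.615, -0.1725) | |
| Tile | (0.4686, 0.2105) | -0.283 |

The crop shows the knob bar lying roughly along the clamp's x. The scene picture confirms the free path. I'm moving over the tile now.

carry_out:
  commands:
    - {"x": 0.85,"y": -0.94,"wz": -1,"hand": -1}
    - {"x": 0.85,"y": -0.94,"wz": -1,"hand": -1}
    - {"x": 0.85,"y": -0.94,"wz": -1,"hand": -1}
    - {"x": 0.85,"y": -0.94,"wz": -1,"hand": -1}
    - {"x": 0.85,"y": -0.94,"wz": -1,"hand": -1}
    - {"x": 0.85,"y": -0.94,"wz": -1,"hand": -1}
    - {"x": 0.85,"y": -0.94,"wz": -1,"hand": -1}
    - {"x": 0.85,"y": -0.94,"wz": -1,"hand": -1}
  force: 30

```text
invalid input
```

carry_out:
  commands:
    - {"wz": -1,"z": -0.5,"hand": -1}
    - {"wz": -0.92,"z": -0.5,"hand": -1}
    - {"z": -0.5,"hand": -1}
    - {"z": -0.5,"hand": -1}
    - {"hand": -1}
    - {"hand": -1}
    - {"hand": -1}
    - {"hand": -1}

```text
invalid input
```

```bash
cat >> h.py <<'E'
def st():
    s=read_state();R=Ro.from_rotvec(s["tool_rot"]).as_matrix()
    print("t",round(s["clock"],2),"p",np.round(s["eef_pos"],4),"ytool az",round(np.arctan2(R[1,1],R[0,1]),4),"z",np.round(R[:,2],3),"w",round(s["width"],3),"F",np.round(s["contact_force"],2),"T",np.round(s["ft_torque"],3),"g",round(s["gripper_force"],1),"q7",round(s["q"][6],3))
    return s
E
python3 - <<'E'
from h import *
st();c=cam("wrist");im,d=get_image("wrist");cv2.imwrite("pics/w1.png",im)
P=cloud(c,d)
m=(P[...,2]>.009)&(P[...,2]<.02)&(im.min(2)>120)
n,l,s,ce=cv2.connectedComponentsWithStats(m.astype(np.uint8))
for i in range(1,n):
    if s[i,4]>800:
        q=P[l==i][:,:2].astype(np.float32);print(s[i],[np.round(x,4) for x in cv2.minAreaRect(q)],np.median(P[l==i][:,2]))
E
```

```text
t 0.9 p [0.1967 0.5136 0.2313] ytool az 1.2051 z [ 0.  0. -1.] w 0.996 F [0.24 0.63 0.82] T [-0.04   0.024  0.   ] g 0.0 q7 -0.027
[ 178  388   75   62 2410] [array([0.371 , 0.3345]), array([0.0594, 0.0596]), np.float64(22.3753)] 0.013083795366059248
```

View pics/w1.png

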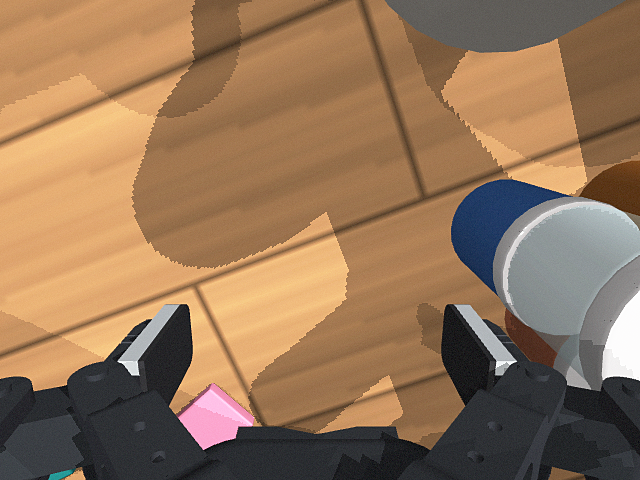

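The wrist view is still the start pose, with the pink look-alike at (215,415). The moves were refused, probably because every row needs all seven numbers.

carry_out:
  commands:
    - {"x": 0.85,"y": -0.94,"z": 0,"wx": 0,"wy": 0,"wz": -1,"hand": -1}
    - {"x": 0.85,"y": -0.94,"z": 0,"wx": 0,"wy": 0,"wz": -1,"hand": -1}
    - {"x": 0.85,"y": -0.94,"z": 0,"wx": 0,"wy": 0,"wz": -1,"hand": -1}
    - {"x": 0.85,"y": -0.94,"z": 0,"wx": 0,"wy": 0,"wz": -1,"hand": -1}
    - {"x": 0.85,"y": -0.94,"z": 0,"wx": 0,"wy": 0,"wz": -1,"hand": -1}
    - {"x": 0.85,"y": -0.94,"z": 0,"wx": 0,"wy": 0,"wz": -1,"hand": -1}
    - {"x": 0.85,"y": -0.94,"z": 0,"wx": 0,"wy": 0,"wz": -1,"hand": -1}
    - {"x": 0.85,"y": -0.94,"z": 0,"wx": 0,"wy": 0,"wz": -1,"hand": -1}
  force: 30

```text
clock: 1.95
eef_pos: [0.4697, 0.2117, 0.2316]
tool_rot: [-2.221, -2.222, -0.001]
contact_force: [0.1, 0.8, -0.1]
width: 0.999
gripper_force: 0.0
```

carry_out:
  commands:
    - {"x": 0,"y": 0,"z": -0.6,"wx": 0,"wy": 0,"wz": -1,"hand": -1}
    - {"x": 0,"y": 0,"z": -0.6,"wx": 0,"wy": 0,"wz": -0.9,"hand": -1}
    - {"x": 0,"y": 0,"z": -0.6,"wx": 0,"wy": 0,"wz": 0,"hand": -1}
    - {"x": 0,"y": 0,"z": -0.6,"wx": 0,"wy": 0,"wz": 0,"hand": -1}
    - {"x": 0,"y": 0,"z": -0.6,"wx": 0,"wy": 0,"wz": 0,"hand": -1}
    - {"x": 0,"y": 0,"z": 0,"wx": 0,"wy": 0,"wz": 0,"hand": -1}
    - {"x": 0,"y": 0,"z": 0,"wx": 0,"wy": 0,"wz": 0,"hand": -1}
    - {"x": 0,"y": 0,"z": 0,"wx": 0,"wy": 0,"wz": 0,"hand": -1}

```text
clock: 2.95
eef_pos: [0.4697, 0.2133, 0.1126]
tool_rot: [2.509, 1.89, 0.004]
contact_force: [1.0, -0.1, -0.5]
width: 0.998
gripper_force: 0.0
```

```bash
cat > look.py <<'E'
from h import *
import sys
lo,hi,br=map(float,sys.argv[2:5])
st();c=cam("wrist");im,d=get_image("wrist");cv2.imwrite(f"pics/{sys.argv[1]}.png",im);np.save("pics/wd.npy",d)
P=cloud(c,d)
m=(P[...,2]>lo)&(P[...,2]<hi)&(im.min(2)>br)
n,l,s,ce=cv2.connectedComponentsWithStats(m.astype(np.uint8))
for i in range(1,n):
    if s[i,4]>800:
        q=P[l==i][:,:2].astype(np.float32);print(s[i],[np.round(x,4) for x in cv2.minAreaRect(q)],np.median(P[l==i][:,2]))
E
python3 look.py w2 .010 .02 120
```

```text
t 2.95 p [0.4697 0.2133 0.1126] ytool az -0.2799 z [ 0.002  0.001 -1.   ] w 0.998 F [ 1.   -0.13 -0.54] T [-0.016 -0.046 -0.068] g 0.0 q7 -0.577
[    7     1   176   185 15874] [array([0.3756, 0.3245]), array([0.0595, 0.0782]), np.float64(23.071)] 0.012826959178226197
[ 250    0  157   97 8593] [array([0.5099, 0.3292]), array([0.0581, 0.0592]), np.float64(21.2187)] 0.012932220365877656
[  268   179   103   128 12477] [array([0.4698, 0.2098]), array([0.0795, 0.0595]), np.float64(73.6539)] 0.012900708293058505
```

View pics/w2.png

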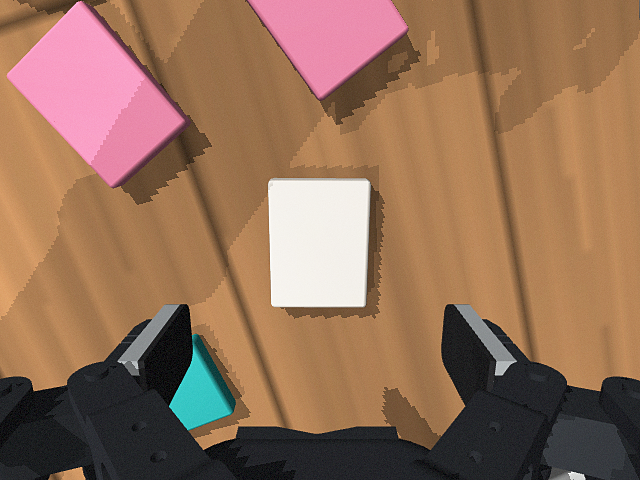

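The white tile sits between the fingers at px (320,243), measured at (0.4698, 0.2098) with yaw -0.285. I'm going down and gripping.

carry_out:
  commands:
    - {"x": 0,"y": -0.09,"z": -0.6,"wx": 0,"wy": 0,"wz": -0.03,"hand": -1}
    - {"x": 0,"y": 0,"z": -0.6,"wx": 0,"wy": 0,"wz": 0,"hand": -1}
    - {"x": 0,"y": 0,"z": -0.6,"wx": 0,"wy": 0,"wz": 0,"hand": -1}
    - {"x": 0,"y": 0,"z": -0.5,"wx": 0,"wy": 0,"wz": 0,"hand": -1}
    - {"x": 0,"y": 0,"z": -0.25,"wx": 0,"wy": 0,"wz": 0,"hand": -1}
    - {"x": 0,"y": 0,"z": -0.15,"wx": 0,"wy": 0,"wz": 0,"hand": -1}
    - {"x": 0,"y": 0,"z": 0,"wx": 0,"wy": 0,"wz": 0,"hand": -1}
    - {"x": 0,"y": 0,"z": 0,"wx": 0,"wy": 0,"wz": 0,"hand": -1}

```text
clock: 4.0
eef_pos: [0.4694, 0.2095, 0.004]
tool_rot: [2.514, 1.884, 0.002]
contact_force: [0.2, 0.1, 0.4]
width: 0.998
gripper_force: 0.0
```

carry_out:
  commands:
    - {"x": 0,"y": 0,"z": 0,"wx": 0,"wy": 0,"wz": 0,"hand": 0.6}
    - {"x": 0,"y": 0,"z": 0,"wx": 0,"wy": 0,"wz": 0,"hand": 0.6}
    - {"x": 0,"y": 0,"z": 0,"wx": 0,"wy": 0,"wz": 0,"hand": 0.6}
    - {"x": 0,"y": 0,"z": 0,"wx": 0,"wy": 0,"wz": 0,"hand": 0.6}
    - {"x": 0,"y": 0,"z": 0,"wx": 0,"wy": 0,"wz": 0,"hand": 0.6}
    - {"x": 0,"y": 0,"z": 0,"wx": 0,"wy": 0,"wz": 0,"hand": 0.6}
    - {"x": 0,"y": 0,"z": 0,"wx": 0,"wy": 0,"wz": 0,"hand": 0.6}
    - {"x": 0,"y": 0,"z": 0,"wx": 0,"wy": 0,"wz": 0,"hand": 0.6}
  force: 30

```text
clock: 5.0
eef_pos: [0.4693, 0.2094, 0.0041]
tool_rot: [2.514, 1.884, 0.002]
contact_force: [-0.9, -0.1, 5.9]
width: 0.685
gripper_force: 32.3
```

carry_out:
  commands:
    - {"x": 0,"y": 0,"z": 0.3,"wx": 0,"wy": 0,"wz": 0,"hand": 0.6}
    - {"x": 0,"y": 0,"z": 0.7,"wx": 0,"wy": 0,"wz": 0,"hand": 0.6}
    - {"x": 0,"y": 0,"z": 0.8,"wx": 0,"wy": 0,"wz": 0,"hand": 0.6}
    - {"x": 0.2,"y": -0.44,"z": 0.2,"wx": 0,"wy": 0,"wz": 0.25,"hand": 0.6}
    - {"x": 0.3,"y": -0.7,"z": 0,"wx": 0,"wy": 0,"wz": 0.4,"hand": 0.6}
    - {"x": 0.3,"y": -0.7,"z": 0,"wx": 0,"wy": 0,"wz": 0.4,"hand": 0.6}
    - {"x": 0.3,"y": -0.7,"z": 0,"wx": 0,"wy": 0,"wz": 0.4,"hand": 0.6}
    - {"x": 0.3,"y": -0.7,"z": 0,"wx": 0,"wy": 0,"wz": 0.4,"hand": 0.6}

```text
clock: 6.0
eef_pos: [0.5247, 0.0787, 0.0834]
tool_rot: [-2.227, -2.216, 0.0]
contact_force: [-0.4, 0.1, -1.7]
width: 0.687
gripper_force: 33.1
```

carry_out:
  commands:
    - {"x": 0.3,"y": -0.7,"z": 0,"wx": 0,"wy": 0,"wz": 0.4,"hand": 0.6}
    - {"x": 0.3,"y": -0.7,"z": 0,"wx": 0,"wy": 0,"wz": 0.4,"hand": 0.6}
    - {"x": 0.3,"y": -0.7,"z": 0,"wx": 0,"wy": 0,"wz": 0.4,"hand": 0.6}
    - {"x": 0.3,"y": -0.6,"z": 0,"wx": 0,"wy": 0,"wz": 0.4,"hand": 0.6}
    - {"x": 0.16,"y": -0.3,"z": 0,"wx": 0,"wy": 0,"wz": 0.2,"hand": 0.6}
    - {"x": 0,"y": 0,"z": 0,"wx": 0,"wy": 0,"wz": 0,"hand": 0.6}
    - {"x": 0,"y": 0,"z": 0,"wx": 0,"wy": 0,"wz": 0,"hand": 0.6}
    - {"x": 0,"y": 0,"z": 0,"wx": 0,"wy": 0,"wz": 0,"hand": 0.6}

```text
clock: 7.0
eef_pos: [0.5787, -0.0388, 0.0832]
tool_rot: [-1.908, -2.494, -0.0]
contact_force: [-0.0, 0.2, -2.2]
width: 0.688
gripper_force: 33.1
```

Run:
```python
from h import *
st();c=cam("wrist");im,d=get_image("wrist");cv2.imwrite("pics/w3.png",im)
a,da=get_image("top");cv2.imwrite("pics/top3.png",a)
```

```text
t 7.0 p [ 0.5787 -0.0388  0.0832] ytool az 0.2647 z [-0.001  0.001 -1.   ] w 0.688 F [-0.    0.19 -2.2 ] T [ 0.026 -0.018 -0.019] g 33.1 q7 0.475
```

View pics/w3.png

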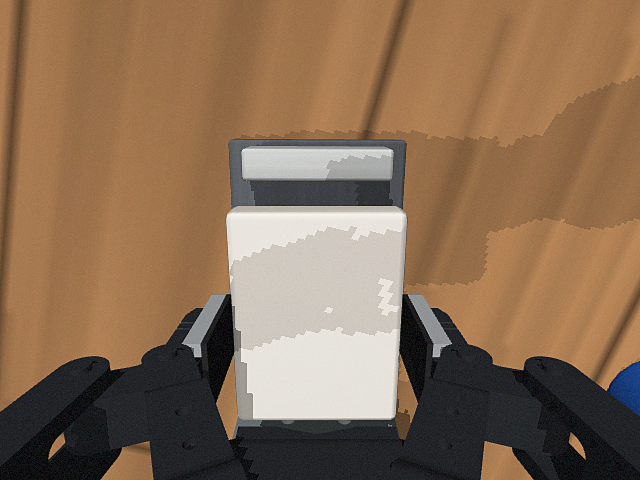

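The tile is held squarely, its front edge at row 207, clear of the fence's inner face at row 180 and centred on the bed. I'm lowering it with a small shift away from the fence, then releasing.

carry_out:
  commands:
    - {"x": 0.03,"y": -0.03,"z": -0.4,"wx": 0,"wy": 0,"wz": 0,"hand": 0.6}
    - {"x": 0,"y": 0,"z": -0.5,"wx": 0,"wy": 0,"wz": 0,"hand": 0.6}
    - {"x": 0,"y": 0,"z": -0.4,"wx": 0,"wy": 0,"wz": 0,"hand": 0.6}
    - {"x": 0,"y": 0,"z": -0.2,"wx": 0,"wy": 0,"wz": 0,"hand": 0.6}
    - {"x": 0,"y": 0,"z": -0.12,"wx": 0,"wy": 0,"wz": 0,"hand": 0.6}
    - {"x": 0,"y": 0,"z": -0.06,"wx": 0,"wy": 0,"wz": 0,"hand": 0.6}
    - {"x": 0,"y": 0,"z": 0,"wx": 0,"wy": 0,"wz": 0,"hand": 0.6}
    - {"x": 0,"y": 0,"z": 0,"wx": 0,"wy": 0,"wz": 0,"hand": 0.6}

```text
clock: 8.1
eef_pos: [0.5808, -0.0416, 0.0166]
tool_rot: [1.91, 2.493, 0.001]
contact_force: [0.5, -0.1, -0.8]
width: 0.686
gripper_force: 33.1
```

carry_out:
  commands:
    - {"x": 0,"y": 0,"z": -0.03,"wx": 0,"wy": 0,"wz": 0,"hand": 0.6}
    - {"x": 0,"y": 0,"z": -0.03,"wx": 0,"wy": 0,"wz": 0,"hand": 0.6}
    - {"x": 0,"y": 0,"z": 0,"wx": 0,"wy": 0,"wz": 0,"hand": 0.6}
    - {"x": 0,"y": 0,"z": 0,"wx": 0,"wy": 0,"wz": 0,"hand": -1}
    - {"x": 0,"y": 0,"z": 0,"wx": 0,"wy": 0,"wz": 0,"hand": -1}
    - {"x": 0,"y": 0,"z": 0,"wx": 0,"wy": 0,"wz": 0,"hand": -1}
    - {"x": 0,"y": 0,"z": 0,"wx": 0,"wy": 0,"wz": 0,"hand": -1}
    - {"x": 0,"y": 0,"z": 0,"wx": 0,"wy": 0,"wz": 0,"hand": -1}

```text
clock: 9.1
eef_pos: [0.5803, -0.0416, 0.0137]
tool_rot: [1.911, 2.494, -0.0]
contact_force: [-0.2, 0.0, -0.1]
width: 1.001
gripper_force: 0.0
```

carry_out:
  commands:
    - {"x": 0,"y": 0,"z": 0.3,"wx": 0,"wy": 0,"wz": 0,"hand": -1}
    - {"x": 0,"y": 0,"z": 0.6,"wx": 0,"wy": 0,"wz": 0,"hand": -1}
    - {"x": 0,"y": 0,"z": 0.6,"wx": 0,"wy": 0,"wz": 0,"hand": -1}
    - {"x": 0,"y": 0,"z": 0.6,"wx": 0,"wy": 0,"wz": 0,"hand": -1}
    - {"x": 0,"y": 0,"z": 0.6,"wx": 0,"wy": 0,"wz": 0,"hand": -1}
    - {"x": 0,"y": 0,"z": 0.3,"wx": 0,"wy": 0,"wz": 0,"hand": -1}
    - {"x": 0,"y": 0,"z": 0,"wx": 0,"wy": 0,"wz": 0,"hand": -1}
    - {"x": 0,"y": 0,"z": 0,"wx": 0,"wy": 0,"wz": 0,"hand": -1}

```text
clock: 10.1
eef_pos: [0.5795, -0.0414, 0.1328]
tool_rot: [-1.91, -2.492, 0.002]
contact_force: [-0.8, 0.3, 0.3]
width: 0.996
gripper_force: 0.0
```

```bash
cat > clampy.py <<'E'
from h import *
O=np.array([.5932,-.0904]);A=np.array([.966,.258]);B=np.array([-.258,.966])
def tocl(p): p=np.asarray(p)[...,:2]-O; return np.stack([p@A,p@B],-1)
E
python3 look.py w4 .020 .027 100
python3 - <<'E'
from clampy import *
c=cam("wrist");d=np.load("pics/wd.npy");P=cloud(c,d);k=tocl(P)
m=(P[...,2]>.019)&(P[...,2]<.028)&(d>0)&(abs(k[...,0])<.045)&(abs(k[...,1]-.05)<.06);q=k[m]
print("tile x,y ranges clamp",np.percentile(q,[1,99],axis=0).round(4),"z",np.median(P[m][:,2]))
for nm,lo,hi,ys in(("jaw/fence",.028,.04,(-.03,.13)),):
    m=(P[...,2]>lo)&(P[...,2]<hi)&(d>0)&(abs(k[...,0])<.036)&(k[...,1]>ys[0])&(k[...,1]<ys[1]);q=k[m]
    for s in(q[q[:,1]>.08],q[q[:,1]<.03]): print(nm,len(s),np.percentile(s,[1,99],axis=0).round(4) if len(s) else 0)
E
```

```text
t 10.1 p [ 0.5795 -0.0414  0.1328] ytool az 0.2631 z [-0.002  0.    -1.   ] w 0.996 F [-0.83  0.3   0.32] T [ 0.033 -0.019 -0.021] g 0.0 q7 0.46
[  269   172    99   123 11705] [array([ 0.5803, -0.0411]), array([0.0597, 0.079 ]), np.float64(15.1391)] 0.02292661781972899
[ 249  342  135   31 1261] [array([ 0.6005, -0.121 ]), array([0.0898, 0.0228]), np.float64(14.9897)] 0.02421565804566833
tile x,y ranges clamp [[-0.029  -0.0027]
 [ 0.0292  0.0904]] z 0.022687019325462326
jaw/fence 3265 [[-0.0348  0.0959]
 [ 0.0332  0.1105]]
jaw/fence 1790 [[-0.0252 -0.0178]
 [ 0.0234 -0.0021]]
```

Tile placed: (0.5803, -0.0411), 15.1°, flat, about 6 mm short of the fence, with jaw face near clamp y = -2 mm. Now over to the knob.

carry_out:
  commands:
    - {"x": 0.11,"y": -0.41,"z": 0,"wx": 0,"wy": 0,"wz": 1,"hand": -1}
    - {"x": 0.11,"y": -0.41,"z": 0,"wx": 0,"wy": 0,"wz": 1,"hand": -1}
    - {"x": 0.11,"y": -0.41,"z": 0,"wx": 0,"wy": 0,"wz": 1,"hand": 0.44}
    - {"x": 0.11,"y": -0.41,"z": 0,"wx": 0,"wy": 0,"wz": 1,"hand": 0.44}
    - {"x": 0.11,"y": -0.41,"z": 0,"wx": 0,"wy": 0,"wz": 1,"hand": 0.44}
    - {"x": 0.11,"y": -0.41,"z": 0,"wx": 0,"wy": 0,"wz": 1,"hand": 0.44}
    - {"x": 0.11,"y": -0.41,"z": 0,"wx": 0,"wy": 0,"wz": 1,"hand": 0.44}
    - {"x": 0.11,"y": -0.41,"z": 0,"wx": 0,"wy": 0,"wz": 1,"hand": 0.44}

```text
clock: 11.15
eef_pos: [0.6149, -0.1731, 0.1322]
tool_rot: [-0.161, -3.135, -0.001]
contact_force: [-0.4, -1.1, 0.2]
width: 0.277
gripper_force: 0.0
```

carry_out:
  commands:
    - {"x": 0,"y": 0,"z": 0,"wx": 0,"wy": 0,"wz": 1,"hand": 0.44}
    - {"x": 0,"y": 0,"z": 0,"wx": 0,"wy": 0,"wz": 1,"hand": 0.44}
    - {"x": 0,"y": 0,"z": 0,"wx": 0,"wy": 0,"wz": 0.46,"hand": 0.44}
    - {"x": 0,"y": 0,"z": 0,"wx": 0,"wy": 0,"wz": 0,"hand": 0.44}
    - {"x": 0,"y": 0,"z": 0,"wx": 0,"wy": 0,"wz": 0,"hand": 0.44}
    - {"x": 0,"y": 0,"z": 0,"wx": 0,"wy": 0,"wz": 0,"hand": 0.44}
    - {"x": 0,"y": 0,"z": 0,"wx": 0,"wy": 0,"wz": 0,"hand": 0.44}
    - {"x": 0,"y": 0,"z": 0,"wx": 0,"wy": 0,"wz": 0,"hand": 0.44}

```text
clock: 12.15
eef_pos: [0.6155, -0.1727, 0.1338]
tool_rot: [-0.409, 3.115, -0.0]
contact_force: [0.4, 0.1, -0.5]
width: 0.283
gripper_force: 0.0
```

```bash
python3 look.py w5 .043 .05 60
python3 - <<'E'
from h import *
c=cam("wrist");d=np.load("pics/wd.npy");P=cloud(c,d);im=cv2.imread("pics/w5.png")
m=(d>0)&(np.hypot(P[...,0]-.6151,P[...,1]+.1725)<.026)&(P[...,2]>.03)&(P[...,2]<.044)
q=P[m][:,:2].astype(np.float32);print("knob",m.sum(),[np.round(x,4) for x in cv2.minAreaRect(q)],np.round(np.median(P[m][:,2]),4),"mean",q.mean(0))
for t,z in(("knob_grip",.04),("well",.016)):
    for r in tip_of("wrist",t)[:2]:
        v,u=r["point"];print(t,round(r["p"],2),u,v,at_z(c,u,v,z).round(4))
E
```

```text
t 12.15 p [ 0.6155 -0.1727  0.1338] ytool az 1.832 z [ 0. -0. -1.] w 0.283 F [ 0.38  0.12 -0.51] T [-0.035  0.016 -0.014] g 0.0 q7 2.109
[  231   163   166   153 12304] [array([ 0.6151, -0.1742]), array([0.0908, 0.0905]), np.float64(14.9326)] 0.04496654992693247
knob 893 [array([ 0.6148, -0.1741]), array([0.0266, 0.0113]), np.float64(14.9794)] 0.0388 mean [ 0.6136158 -0.1744317]
knob_grip 0.77 313.4 237.8 [ 0.6132 -0.1746  0.04  ]
well 0.93 313.7 232.4 [ 0.6162 -0.1738  0.016 ]
```

View pics/w5.png

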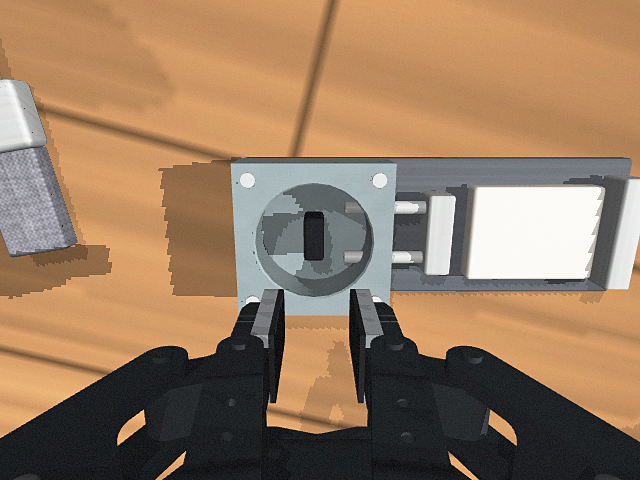

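The knob is at (0.6148, -0.174), px (314,236), with its bar along the clamp's x, matching the tool's closing line. The tile and jaw are at right, undisturbed. I'm lowering the part-open fingers into the well.

carry_out:
  commands:
    - {"x": -0.01,"y": -0.025,"z": -0.5,"wx": 0,"wy": 0,"wz": 0,"hand": 0.44}
    - {"x": 0,"y": 0,"z": -0.5,"wx": 0,"wy": 0,"wz": 0,"hand": 0.44}
    - {"x": 0,"y": 0,"z": -0.5,"wx": 0,"wy": 0,"wz": 0,"hand": 0.44}
    - {"x": 0,"y": 0,"z": -0.4,"wx": 0,"wy": 0,"wz": 0,"hand": 0.44}
    - {"x": 0,"y": 0,"z": -0.3,"wx": 0,"wy": 0,"wz": 0,"hand": 0.44}
    - {"x": 0,"y": 0,"z": -0.2,"wx": 0,"wy": 0,"wz": 0,"hand": 0.44}
    - {"x": 0,"y": 0,"z": 0,"wx": 0,"wy": 0,"wz": 0,"hand": 0.44}
    - {"x": 0,"y": 0,"z": 0,"wx": 0,"wy": 0,"wz": 0,"hand": 0.44}

```text
clock: 13.3
eef_pos: [0.6157, -0.1739, 0.0384]
tool_rot: [-0.409, 3.114, -0.001]
contact_force: [-0.2, 0.1, 0.0]
width: 0.279
gripper_force: 0.0
```

carry_out:
  commands:
    - {"x": 0,"y": 0,"z": -0.15,"wx": 0,"wy": 0,"wz": 0,"hand": 0.44}
    - {"x": 0,"y": 0,"z": -0.15,"wx": 0,"wy": 0,"wz": 0,"hand": 0.44}
    - {"x": 0,"y": 0,"z": -0.1,"wx": 0,"wy": 0,"wz": 0,"hand": 0.44}
    - {"x": 0,"y": 0,"z": 0,"wx": 0,"wy": 0,"wz": 0,"hand": 0.44}
    - {"x": 0,"y": 0,"z": 0,"wx": 0,"wy": 0,"wz": 0,"hand": 0.44}
    - {"x": 0,"y": 0,"z": 0,"wx": 0,"wy": 0,"wz": 0,"hand": 0.44}
    - {"x": 0,"y": 0,"z": 0,"wx": 0,"wy": 0,"wz": 0,"hand": 0.44}
    - {"x": 0,"y": 0,"z": 0,"wx": 0,"wy": 0,"wz": 0,"hand": 0.44}

```text
clock: 14.3
eef_pos: [0.6152, -0.1738, 0.0218]
tool_rot: [-0.409, 3.115, -0.0]
contact_force: [-0.4, -0.7, -0.5]
width: 0.284
gripper_force: 0.0
```

```bash
python3 -c "
from h import *
st()"
```

```text
t 14.3 p [ 0.6152 -0.1738  0.0218] ytool az 1.8321 z [ 0. -0. -1.] w 0.284 F [-0.39 -0.74 -0.47] T [-0.008 -0.008 -0.009] g 0.0 q7 2.117
```

carry_out:
  commands:
    - {"x": 0,"y": 0,"z": 0,"wx": 0,"wy": 0,"wz": 0,"hand": 1}
    - {"x": 0,"y": 0,"z": 0,"wx": 0,"wy": 0,"wz": 0,"hand": 1}
    - {"x": 0,"y": 0,"z": 0,"wx": 0,"wy": 0,"wz": 0,"hand": 1}
    - {"x": 0,"y": 0,"z": 0,"wx": 0,"wy": 0,"wz": 0,"hand": 1}
    - {"x": 0,"y": 0,"z": 0,"wx": 0,"wy": 0,"wz": 0,"hand": 1}
    - {"x": 0,"y": 0,"z": 0,"wx": 0,"wy": 0,"wz": 0,"hand": 1}
    - {"x": 0,"y": 0,"z": 0,"wx": 0,"wy": 0,"wz": 0,"hand": 1}
    - {"x": 0,"y": 0,"z": 0,"wx": 0,"wy": 0,"wz": 0,"hand": 1}
  force: 70

```text
clock: 15.3
eef_pos: [0.6154, -0.1747, 0.0221]
tool_rot: [-0.408, 3.114, -0.002]
contact_force: [0.6, -4.8, 2.1]
width: 0.118
gripper_force: 70.3
```

```bash
python3 -c "
from h import *
st()"
```

```text
t 15.3 p [ 0.6154 -0.1747  0.0221] ytool az 1.8316 z [ 0.001 -0.001 -1.   ] w 0.118 F [ 0.56 -4.81  2.11] T [-0.799 -0.151  0.045] g 70.3 q7 2.117
```

carry_out:
  commands:
    - {"x": 0,"y": -0.02,"z": 0,"wx": 0,"wy": 0,"wz": -0.2,"hand": 1}
    - {"x": 0,"y": 0,"z": 0,"wx": 0,"wy": 0,"wz": -0.6,"hand": 1}
    - {"x": 0,"y": 0,"z": 0,"wx": 0,"wy": 0,"wz": -0.6,"hand": 1}
    - {"x": 0,"y": 0,"z": 0,"wx": 0,"wy": 0,"wz": -0.6,"hand": 1}
    - {"x": 0,"y": 0,"z": 0,"wx": 0,"wy": 0,"wz": -0.6,"hand": 1}
    - {"x": 0,"y": 0,"z": 0,"wx": 0,"wy": 0,"wz": -0.6,"hand": 1}
    - {"x": 0,"y": 0,"z": 0,"wx": 0,"wy": 0,"wz": -0.6,"hand": 1}
    - {"x": 0,"y": 0,"z": 0,"wx": 0,"wy": 0,"wz": -0.2,"hand": 1}

```text
clock: 16.3
eef_pos: [0.6154, -0.1749, 0.022]
tool_rot: [0.53, 3.096, -0.001]
contact_force: [0.7, -4.8, 4.2]
width: 0.121
gripper_force: 70.6
```

```bash
python3 -c "
from h import *
st()"
```

```text
t 16.3 p [ 0.6154 -0.1749  0.022 ] ytool az 1.2314 z [ 0.001 -0.001 -1.   ] w 0.121 F [ 0.69 -4.83  4.17] T [-0.758 -0.175  0.311] g 70.6 q7 1.598
```

carry_out:
  commands:
    - {"x": 0,"y": -0.02,"z": -0.01,"wx": 0,"wy": 0,"wz": -0.6,"hand": 1}
    - {"x": 0,"y": -0.02,"z": 0,"wx": 0,"wy": 0,"wz": -0.6,"hand": 1}
    - {"x": 0,"y": 0,"z": 0,"wx": 0,"wy": 0,"wz": -0.6,"hand": 1}
    - {"x": 0,"y": 0,"z": 0,"wx": 0,"wy": 0,"wz": -0.6,"hand": 1}
    - {"x": 0,"y": 0,"z": 0,"wx": 0,"wy": 0,"wz": -0.6,"hand": 1}
    - {"x": 0,"y": 0,"z": 0,"wx": 0,"wy": 0,"wz": -0.6,"hand": 1}
    - {"x": 0,"y": 0,"z": 0,"wx": 0,"wy": 0,"wz": -0.2,"hand": 1}
    - {"x": 0,"y": 0,"z": 0,"wx": 0,"wy": 0,"wz": 0,"hand": 1}

```text
clock: 17.3
eef_pos: [0.6153, -0.1752, 0.022]
tool_rot: [-1.378, -2.823, -0.002]
contact_force: [-2.1, -1.7, 7.3]
width: 0.12
gripper_force: 71.0
```

```bash
cat > m.py <<'E'
from h import *
s=st();T=[s["ft_torque"][2]]
for _ in range(2): get_image("top");T.append(read_state()["ft_torque"][2])
print("Tz",np.round(T,3),"mean",np.mean(T).round(3))
E
python3 m.py
```

```text
t 17.3 p [ 0.6153 -0.1752  0.022 ] ytool az 0.6626 z [ 0.     0.001 -1.   ] w 0.12 F [-2.06 -1.71  7.3 ] T [-0.417  0.2    0.158] g 71.0 q7 1.109
Tz [0.158 0.177 0.135] mean 0.157
```

carry_out:
  commands:
    - {"x": 0,"y": 0,"z": -0.01,"wx": 0,"wy": 0,"wz": -0.3,"hand": 1}
    - {"x": 0,"y": 0,"z": -0.01,"wx": 0,"wy": 0,"wz": -0.3,"hand": 1}
    - {"x": 0,"y": 0,"z": 0,"wx": 0,"wy": 0,"wz": -0.1,"hand": 1}
    - {"x": 0,"y": 0,"z": 0,"wx": 0,"wy": 0,"wz": -0.1,"hand": 1}
    - {"x": 0,"y": 0,"z": 0,"wx": 0,"wy": 0,"wz": -0.1,"hand": 1}
    - {"x": 0,"y": 0,"z": 0,"wx": 0,"wy": 0,"wz": -0.1,"hand": 1}
    - {"x": 0,"y": 0,"z": 0,"wx": 0,"wy": 0,"wz": -0.1,"hand": 1}
    - {"x": 0,"y": 0,"z": 0,"wx": 0,"wy": 0,"wz": -0.1,"hand": 1}

```text
clock: 18.4
eef_pos: [0.6153, -0.1752, 0.022]
tool_rot: [-1.626, -2.688, -0.002]
contact_force: [-2.4, -1.1, 10.5]
width: 0.124
gripper_force: 71.5
```

```bash
python3 m.py
```

```text
t 18.4 p [ 0.6153 -0.1752  0.022 ] ytool az 0.4829 z [ 0.     0.002 -1.   ] w 0.124 F [-2.4  -1.11 10.55] T [-0.325  0.525  0.316] g 71.5 q7 0.954
Tz [0.316 0.309 0.199] mean 0.275
```

carry_out:
  commands:
    - {"x": 0,"y": 0,"z": 0.02,"wx": 0,"wy": 0,"wz": -0.07,"hand": 1}
    - {"x": 0,"y": 0,"z": 0.01,"wx": 0,"wy": 0,"wz": -0.07,"hand": 1}
    - {"x": 0,"y": 0,"z": 0,"wx": 0,"wy": 0,"wz": -0.07,"hand": 1}
    - {"x": 0,"y": 0,"z": 0,"wx": 0,"wy": 0,"wz": -0.07,"hand": 1}
    - {"x": 0,"y": 0,"z": 0,"wx": 0,"wy": 0,"wz": -0.07,"hand": 1}
    - {"x": 0,"y": 0,"z": 0,"wx": 0,"wy": 0,"wz": -0.07,"hand": 1}
    - {"x": 0,"y": 0,"z": 0,"wx": 0,"wy": 0,"wz": -0.07,"hand": 1}
    - {"x": 0,"y": 0,"z": 0,"wx": 0,"wy": 0,"wz": -0.07,"hand": 1}

```text
clock: 19.5
eef_pos: [0.6152, -0.1752, 0.022]
tool_rot: [-1.737, -2.617, -0.002]
contact_force: [0.1, -0.9, 6.5]
width: 0.121
gripper_force: 70.9
```

```bash
python3 m.py
```

```text
t 19.5 p [ 0.6152 -0.1752  0.022 ] ytool az 0.3986 z [ 0.     0.001 -1.   ] w 0.121 F [ 0.09 -0.93  6.46] T [-0.407  0.135  0.289] g 70.9 q7 0.881
Tz [0.289 0.209 0.238] mean 0.245
```

carry_out:
  commands:
    - {"x": 0,"y": 0,"z": 0.02,"wx": 0,"wy": 0,"wz": -0.07,"hand": 1}
    - {"x": 0,"y": 0,"z": 0,"wx": 0,"wy": 0,"wz": -0.07,"hand": 1}
    - {"x": 0,"y": 0,"z": 0,"wx": 0,"wy": 0,"wz": -0.07,"hand": 1}
    - {"x": 0,"y": 0,"z": 0,"wx": 0,"wy": 0,"wz": -0.07,"hand": 1}
    - {"x": 0,"y": 0,"z": 0,"wx": 0,"wy": 0,"wz": -0.07,"hand": 1}
    - {"x": 0,"y": 0,"z": 0,"wx": 0,"wy": 0,"wz": -0.07,"hand": 1}
    - {"x": 0,"y": 0,"z": 0,"wx": 0,"wy": 0,"wz": -0.07,"hand": 1}
    - {"x": 0,"y": 0,"z": 0,"wx": 0,"wy": 0,"wz": -0.07,"hand": 1}

```text
clock: 20.6
eef_pos: [0.6151, -0.1753, 0.0221]
tool_rot: [-1.846, -2.541, -0.001]
contact_force: [3.2, 0.9, -1.9]
width: 0.122
gripper_force: 69.8
```

```bash
python3 m.py
```

```text
t 20.6 p [ 0.6151 -0.1753  0.0221] ytool az 0.3139 z [-0.     0.001 -1.   ] w 0.122 F [ 3.16  0.88 -1.91] T [ 0.065 -0.609  0.336] g 69.8 q7 0.808
Tz [0.336 0.179 0.176] mean 0.23
```

carry_out:
  commands:
    - {"x": 0,"y": 0,"z": 0,"wx": 0,"wy": 0,"wz": -0.07,"hand": 1}
    - {"x": 0,"y": 0,"z": 0,"wx": 0,"wy": 0,"wz": -0.07,"hand": 1}
    - {"x": 0,"y": 0,"z": 0,"wx": 0,"wy": 0,"wz": -0.07,"hand": 1}
    - {"x": 0,"y": 0,"z": 0,"wx": 0,"wy": 0,"wz": -0.07,"hand": 1}
    - {"x": 0,"y": 0,"z": 0,"wx": 0,"wy": 0,"wz": -0.07,"hand": 1}
    - {"x": 0,"y": 0,"z": 0,"wx": 0,"wy": 0,"wz": -0.07,"hand": 1}
    - {"x": 0,"y": 0,"z": 0,"wx": 0,"wy": 0,"wz": -0.07,"hand": 1}
    - {"x": 0,"y": 0,"z": 0,"wx": 0,"wy": 0,"wz": -0.07,"hand": 1}

```text
clock: 21.7
eef_pos: [0.6151, -0.1753, 0.0222]
tool_rot: [-1.952, -2.461, -0.001]
contact_force: [3.7, 3.4, -7.5]
width: 0.123
gripper_force: 69.1
```

```bash
python3 m.py
```

```text
t 21.7 p [ 0.6151 -0.1753  0.0222] ytool az 0.2298 z [-0.     0.001 -1.   ] w 0.123 F [ 3.69  3.45 -7.47] T [ 0.688 -0.947  0.287] g 69.1 q7 0.735
Tz [0.287 0.239 0.205] mean 0.244
```

carry_out:
  commands:
    - {"x": 0.01,"y": 0.01,"z": -0.015,"wx": 0,"wy": 0,"wz": -0.07,"hand": 1}
    - {"x": 0,"y": 0,"z": 0,"wx": 0,"wy": 0,"wz": -0.07,"hand": 1}
    - {"x": 0,"y": 0,"z": 0,"wx": 0,"wy": 0,"wz": -0.07,"hand": 1}
    - {"x": 0,"y": 0,"z": 0,"wx": 0,"wy": 0,"wz": -0.07,"hand": 1}
    - {"x": 0,"y": 0,"z": 0,"wx": 0,"wy": 0,"wz": -0.07,"hand": 1}
    - {"x": 0,"y": 0,"z": 0,"wx": 0,"wy": 0,"wz": -0.07,"hand": 1}
    - {"x": 0,"y": 0,"z": 0,"wx": 0,"wy": 0,"wz": -0.07,"hand": 1}
    - {"x": 0,"y": 0,"z": 0,"wx": 0,"wy": 0,"wz": -0.07,"hand": 1}

```text
clock: 22.8
eef_pos: [0.6151, -0.1754, 0.0221]
tool_rot: [-2.053, -2.376, 0.0]
contact_force: [0.6, 5.2, -0.5]
width: 0.115
gripper_force: 70.0
```

```bash
python3 m.py
```

```text
t 22.8 p [ 0.6151 -0.1754  0.0221] ytool az 0.1455 z [-0.001  0.001 -1.   ] w 0.115 F [ 0.55  5.19 -0.49] T [ 1.097 -0.023  0.244] g 70.0 q7 0.662
Tz [0.244 0.263 0.224] mean 0.243
```

carry_out:
  commands:
    - {"x": 0,"y": 0.015,"z": 0,"wx": 0,"wy": 0,"wz": -0.07,"hand": 1}
    - {"x": 0,"y": 0,"z": 0,"wx": 0,"wy": 0,"wz": -0.07,"hand": 1}
    - {"x": 0,"y": 0,"z": 0,"wx": 0,"wy": 0,"wz": -0.07,"hand": 1}
    - {"x": 0,"y": 0,"z": 0,"wx": 0,"wy": 0,"wz": -0.07,"hand": 1}
    - {"x": 0,"y": 0,"z": 0,"wx": 0,"wy": 0,"wz": -0.07,"hand": 1}
    - {"x": 0,"y": 0,"z": 0,"wx": 0,"wy": 0,"wz": -0.07,"hand": 1}
    - {"x": 0,"y": 0,"z": 0,"wx": 0,"wy": 0,"wz": -0.07,"hand": 1}
    - {"x": 0,"y": 0,"z": 0,"wx": 0,"wy": 0,"wz": -0.07,"hand": 1}

```text
clock: 23.9
eef_pos: [0.6151, -0.1754, 0.0221]
tool_rot: [-2.152, -2.288, 0.001]
contact_force: [-3.6, 4.5, 2.7]
width: 0.118
gripper_force: 70.3
```

```bash
python3 m.py
```

```text
t 23.9 p [ 0.6151 -0.1754  0.0221] ytool az 0.0611 z [-0.001 -0.    -1.   ] w 0.118 F [-3.6   4.46  2.67] T [0.984 0.401 0.333] g 70.3 q7 0.589
Tz [0.333 0.28  0.173] mean 0.262
```

carry_out:
  commands:
    - {"x": -0.01,"y": 0.01,"z": 0,"wx": 0,"wy": 0,"wz": -0.07,"hand": 1}
    - {"x": 0,"y": 0,"z": 0,"wx": 0,"wy": 0,"wz": -0.07,"hand": 1}
    - {"x": 0,"y": 0,"z": 0,"wx": 0,"wy": 0,"wz": -0.07,"hand": 1}
    - {"x": 0,"y": 0,"z": 0,"wx": 0,"wy": 0,"wz": -0.07,"hand": 1}
    - {"x": 0,"y": 0,"z": 0,"wx": 0,"wy": 0,"wz": -0.07,"hand": 1}
    - {"x": 0,"y": 0,"z": 0,"wx": 0,"wy": 0,"wz": -0.07,"hand": 1}
    - {"x": 0,"y": 0,"z": 0,"wx": 0,"wy": 0,"wz": -0.07,"hand": 1}
    - {"x": 0,"y": 0,"z": 0,"wx": 0,"wy": 0,"wz": -0.07,"hand": 1}

```text
clock: 25.0
eef_pos: [0.6151, -0.1754, 0.0221]
tool_rot: [2.246, 2.195, -0.001]
contact_force: [-2.1, 2.1, 2.8]
width: 0.12
gripper_force: 70.5
```

```bash
python3 m.py
```

```text
t 25.0 p [ 0.6151 -0.1754  0.0221] ytool az -0.0229 z [ 0.    -0.001 -1.   ] w 0.12 F [-2.1   2.06  2.8 ] T [0.4   0.471 0.302] g 70.5 q7 0.516
Tz [0.302 0.247 0.24 ] mean 0.263
```

1.855 rad, still free (mean 0.26).

carry_out:
  commands:
    - {"x": -0.01,"y": 0,"z": 0,"wx": 0,"wy": 0,"wz": -0.07,"hand": 1}
    - {"x": 0,"y": 0,"z": 0,"wx": 0,"wy": 0,"wz": -0.07,"hand": 1}
    - {"x": 0,"y": 0,"z": 0,"wx": 0,"wy": 0,"wz": -0.07,"hand": 1}
    - {"x": 0,"y": 0,"z": 0,"wx": 0,"wy": 0,"wz": -0.07,"hand": 1}
    - {"x": 0,"y": 0,"z": 0,"wx": 0,"wy": 0,"wz": -0.07,"hand": 1}
    - {"x": 0,"y": 0,"z": 0,"wx": 0,"wy": 0,"wz": -0.07,"hand": 1}
    - {"x": 0,"y": 0,"z": 0,"wx": 0,"wy": 0,"wz": -0.07,"hand": 1}
    - {"x": 0,"y": 0,"z": 0,"wx": 0,"wy": 0,"wz": -0.07,"hand": 1}

```text
clock: 26.1
eef_pos: [0.615, -0.1753, 0.0221]
tool_rot: [2.336, 2.099, -0.0]
contact_force: [-0.1, -1.1, 1.6]
width: 0.12
gripper_force: 70.4
```

```bash
python3 m.py
```

```text
t 26.1 p [ 0.615  -0.1753  0.0221] ytool az -0.1069 z [ 0.001 -0.001 -1.   ] w 0.12 F [-0.06 -1.06  1.62] T [-0.22   0.016  0.296] g 70.4 q7 0.444
Tz [0.296 0.276 0.206] mean 0.259
```

carry_out:
  commands:
    - {"x": 0,"y": 0,"z": 0,"wx": 0,"wy": 0,"wz": -0.07,"hand": 1}
    - {"x": 0,"y": 0,"z": 0,"wx": 0,"wy": 0,"wz": -0.07,"hand": 1}
    - {"x": 0,"y": 0,"z": 0,"wx": 0,"wy": 0,"wz": -0.07,"hand": 1}
    - {"x": 0,"y": 0,"z": 0,"wx": 0,"wy": 0,"wz": -0.07,"hand": 1}
    - {"x": 0,"y": 0,"z": 0,"wx": 0,"wy": 0,"wz": -0.07,"hand": 1}
    - {"x": 0,"y": 0,"z": 0,"wx": 0,"wy": 0,"wz": -0.07,"hand": 1}
    - {"x": 0,"y": 0,"z": 0,"wx": 0,"wy": 0,"wz": -0.07,"hand": 1}
    - {"x": 0,"y": 0,"z": 0,"wx": 0,"wy": 0,"wz": -0.07,"hand": 1}

```text
clock: 27.2
eef_pos: [0.6149, -0.1753, 0.0221]
tool_rot: [2.422, 1.999, -0.0]
contact_force: [1.7, -3.5, 2.8]
width: 0.121
gripper_force: 70.3
```

```bash
python3 m.py
```

```text
t 27.2 p [ 0.6149 -0.1753  0.0221] ytool az -0.1909 z [ 0.001 -0.001 -1.   ] w 0.121 F [ 1.74 -3.46  2.77] T [-0.779 -0.31   0.335] g 70.3 q7 0.371
Tz [0.335 0.236 0.199] mean 0.256
```

2.023 rad, still free.

carry_out:
  commands:
    - {"x": 0,"y": -0.01,"z": 0,"wx": 0,"wy": 0,"wz": -0.07,"hand": 1}
    - {"x": 0,"y": 0,"z": 0,"wx": 0,"wy": 0,"wz": -0.07,"hand": 1}
    - {"x": 0,"y": 0,"z": 0,"wx": 0,"wy": 0,"wz": -0.07,"hand": 1}
    - {"x": 0,"y": 0,"z": 0,"wx": 0,"wy": 0,"wz": -0.07,"hand": 1}
    - {"x": 0,"y": 0,"z": 0,"wx": 0,"wy": 0,"wz": -0.07,"hand": 1}
    - {"x": 0,"y": 0,"z": 0,"wx": 0,"wy": 0,"wz": -0.07,"hand": 1}
    - {"x": 0,"y": 0,"z": 0,"wx": 0,"wy": 0,"wz": -0.07,"hand": 1}
    - {"x": 0,"y": 0,"z": 0,"wx": 0,"wy": 0,"wz": -0.07,"hand": 1}

```text
clock: 28.3
eef_pos: [0.6149, -0.1752, 0.022]
tool_rot: [2.504, 1.896, 0.0]
contact_force: [2.4, -3.8, 3.4]
width: 0.123
gripper_force: 70.5
```

```bash
python3 m.py
```

```text
t 28.3 p [ 0.6149 -0.1752  0.022 ] ytool az -0.2746 z [ 0. -0. -1.] w 0.123 F [ 2.39 -3.83  3.35] T [-0.857 -0.448  0.266] g 70.5 q7 0.299
Tz [0.266 0.244 0.213] mean 0.241
```

carry_out:
  commands:
    - {"x": 0.005,"y": -0.01,"z": 0,"wx": 0,"wy": 0,"wz": -0.07,"hand": 1}
    - {"x": 0,"y": 0,"z": 0,"wx": 0,"wy": 0,"wz": -0.07,"hand": 1}
    - {"x": 0,"y": 0,"z": 0,"wx": 0,"wy": 0,"wz": -0.07,"hand": 1}
    - {"x": 0,"y": 0,"z": 0,"wx": 0,"wy": 0,"wz": -0.07,"hand": 1}
    - {"x": 0,"y": 0,"z": 0,"wx": 0,"wy": 0,"wz": -0.07,"hand": 1}
    - {"x": 0,"y": 0,"z": 0,"wx": 0,"wy": 0,"wz": -0.07,"hand": 1}
    - {"x": 0,"y": 0,"z": 0,"wx": 0,"wy": 0,"wz": -0.07,"hand": 1}
    - {"x": 0,"y": 0,"z": 0,"wx": 0,"wy": 0,"wz": -0.07,"hand": 1}

```text
clock: 29.4
eef_pos: [0.6148, -0.1753, 0.022]
tool_rot: [-2.581, -1.79, -0.0]
contact_force: [1.3, -3.1, 5.4]
width: 0.12
gripper_force: 70.8
```

```bash
python3 m.py
```

```text
t 29.4 p [ 0.6148 -0.1753  0.022 ] ytool az -0.3582 z [-0.  0. -1.] w 0.12 F [ 1.34 -3.07  5.42] T [-0.664 -0.322  0.375] g 70.8 q7 0.227
Tz [0.375 0.292 0.272] mean 0.313
```

At 2.19 rad the first rise appears (+0.06 N m, roughly 4 N). I'm taking a smaller step.

carry_out:
  commands:
    - {"x": 0.005,"y": -0.005,"z": 0,"wx": 0,"wy": 0,"wz": -0.03,"hand": 1}
    - {"x": 0,"y": 0,"z": 0,"wx": 0,"wy": 0,"wz": -0.03,"hand": 1}
    - {"x": 0,"y": 0,"z": 0,"wx": 0,"wy": 0,"wz": -0.03,"hand": 1}
    - {"x": 0,"y": 0,"z": 0,"wx": 0,"wy": 0,"wz": -0.03,"hand": 1}
    - {"x": 0,"y": 0,"z": 0,"wx": 0,"wy": 0,"wz": -0.03,"hand": 1}
    - {"x": 0,"y": 0,"z": 0,"wx": 0,"wy": 0,"wz": -0.03,"hand": 1}
    - {"x": 0,"y": 0,"z": 0,"wx": 0,"wy": 0,"wz": -0.03,"hand": 1}
    - {"x": 0,"y": 0,"z": 0,"wx": 0,"wy": 0,"wz": -0.03,"hand": 1}

```text
clock: 30.5
eef_pos: [0.6148, -0.1753, 0.0221]
tool_rot: [-2.612, -1.743, 0.0]
contact_force: [0.9, -2.4, 5.9]
width: 0.119
gripper_force: 70.8
```

```bash
python3 m.py;python3 m.py
```

```text
t 30.5 p [ 0.6148 -0.1753  0.0221] ytool az -0.3937 z [-0.001  0.001 -1.   ] w 0.119 F [ 0.9  -2.44  5.93] T [-0.639 -0.175  0.413] g 70.8 q7 0.196
Tz [0.413 0.387 0.376] mean 0.392
t 30.6 p [ 0.6148 -0.1753  0.022 ] ytool az -0.3938 z [-0.001  0.001 -1.   ] w 0.12 F [-0.21 -2.2   6.12] T [-0.59  -0.174  0.376] g 70.8 q7 0.196
Tz [0.376 0.399 0.415] mean 0.397
```

Torque is now 0.39–0.40 N m against 0.28–0.30 free, so the squeeze is about 8–10 N. I'm releasing and withdrawing.

carry_out:
  commands:
    - {"x": 0,"y": 0,"z": 0,"wx": 0,"wy": 0,"wz": 0,"hand": 0.44}
    - {"x": 0,"y": 0,"z": 0,"wx": 0,"wy": 0,"wz": 0,"hand": 0.44}
    - {"x": 0,"y": 0,"z": 0,"wx": 0,"wy": 0,"wz": 0,"hand": 0.44}
    - {"x": 0,"y": 0,"z": 0,"wx": 0,"wy": 0,"wz": 0,"hand": 0.44}
    - {"x": 0,"y": 0,"z": 0,"wx": 0,"wy": 0,"wz": 0,"hand": 0.44}
    - {"x": 0,"y": 0,"z": 0,"wx": 0,"wy": 0,"wz": 0,"hand": 0.44}
    - {"x": 0,"y": 0,"z": 0.1,"wx": 0,"wy": 0,"wz": 0,"hand": 0.44}
    - {"x": 0,"y": 0,"z": 0.2,"wx": 0,"wy": 0,"wz": 0,"hand": 0.44}

```text
clock: 31.7
eef_pos: [0.6149, -0.1757, 0.0341]
tool_rot: [-2.613, -1.743, 0.001]
contact_force: [-0.1, -1.2, -0.6]
width: 0.279
gripper_force: 0.0
```

carry_out:
  commands:
    - {"x": 0,"y": 0,"z": 0.3,"wx": 0,"wy": 0,"wz": 0,"hand": 0.44}
    - {"x": 0,"y": 0,"z": 0.4,"wx": 0,"wy": 0,"wz": 0,"hand": 0.44}
    - {"x": 0,"y": 0,"z": 0.5,"wx": 0,"wy": 0,"wz": 0,"hand": 0.44}
    - {"x": 0,"y": 0,"z": 0.5,"wx": 0,"wy": 0,"wz": 0,"hand": 0.44}
    - {"x": 0,"y": 0,"z": 0.5,"wx": 0,"wy": 0,"wz": 0,"hand": 0.44}
    - {"x": 0,"y": 0,"z": 0.5,"wx": 0,"wy": 0,"wz": 0,"hand": 0.44}
    - {"x": 0,"y": 0,"z": 0,"wx": 0,"wy": 0,"wz": 0,"hand": 0.44}
    - {"x": 0,"y": 0,"z": 0,"wx": 0,"wy": 0,"wz": 0,"hand": 0.44}

```text
clock: 32.7
eef_pos: [0.6148, -0.1756, 0.1418]
tool_rot: [-2.613, -1.743, 0.0]
contact_force: [0.9, -0.3, 0.4]
width: 0.28
gripper_force: 0.0
```

```bash
python3 look.py w6 .020 .028 110
python3 - <<'E'
from clampy import *
c=cam("wrist");d=np.load("pics/wd.npy");P=cloud(c,d)
m=(d>0)&(np.hypot(P[...,0]-.615,P[...,1]+.1745)<.022)&(P[...,2]>.03)&(P[...,2]<.044)
q=P[m][:,:2].astype(np.float32);print("knob",[np.round(x,4) for x in cv2.minAreaRect(q)])
im,d=get_image("top");cv2.imwrite("pics/top6.png",im[150:320,180:420]);c=cam("top")
m=np.zeros((480,640),bool);m[200:280,285:360]=1
P=cloud(c,d);m&=(P[...,2]>.019)&(P[...,2]<.028)&(im.min(2)>120)
k=tocl(P[m]);print("top tile",m.sum(),[np.round(x,4) for x in cv2.minAreaRect(P[m][:,:2].astype(np.float32))],np.percentile(k,[1,99],axis=0).round(4))
E
```

```text
t 32.7 p [ 0.6148 -0.1756  0.1418] ytool az -0.3939 z [-0.  0. -1.] w 0.28 F [ 0.94 -0.29  0.37] T [-0.001 -0.002  0.059] g 0.0 q7 0.139
[   81     0   169   126 12134] [array([ 0.5793, -0.0367]), array([0.0598, 0.0794]), np.float64(14.8846)] 0.022886295235991838
[245 100  52  62 880] [array([ 0.6134, -0.1068]), array([0.0077, 0.041 ]), np.float64(14.9336)] 0.024287695444984908
[204 134  53  62 816] [array([ 0.5823, -0.1149]), array([0.0081, 0.0413]), np.float64(15.3225)] 0.024244806678623
knob [array([ 0.6147, -0.1736]), array([0.0259, 0.0117]), np.float64(67.7554)]
top tile 1027 [array([ 0.5865, -0.0565]), array([0.0634, 0.1499]), np.float64(19.4749)] [[-0.0284 -0.0294]
 [ 0.0298  0.0966]]
```

View pics/w6.png

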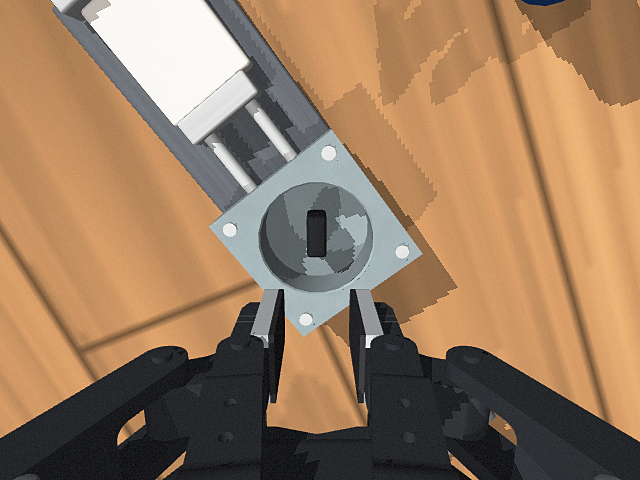

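The picture shows the jaw seated on the tile at (215,105) and the hand clear of the knob. The knob kept its angle. The tile is square (14.9°) against the fence and the jaw. I'm handing in.

```bash
python3 -c "
from cell import *
print(sign_off())"
```

```text
the job is handed in; nothing more can be done
None
```

The tile is clamped flat and square against the fence at an estimated 8–10 N judged from knob torque, the hand is clear of the clamp, the bystanders weren't touched, and the job is handed in (the sign-off returned no verdict).

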